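# Set up the investing machine at the goldsmith's bench

## Task

Get the investing machine ready for the next casting: take the long brush off its hook, scrub the mixing well with three full strokes from the mouth right down to the floor, and hang the brush back upright on its hook; lift every casting flask off the peg rack and seat it upright and fully down over a red base on the machine, one flask to a base. When that is all done, start the machine by pressing its keys one at a time: blue, then yellow, then green, and leave the other tools on the bench alone.

Things in the scene. Friction and masses are not known exactly. Their poses are not given: they have to be found in the camera images.
- machine: investing machine, fixed: white deck 240 (x) x 310 (y) x 85 mm high, origin at the centre of its underside on the bench, front (-x) towards the robot; yaw varies. In its front left part the round mixing well, in its front right part three keys, along its rear a row of four red flask bases
- well_floor (a point): centre of the floor of the mixing well, a round vertical hole 60 mm in diameter and 70 mm deep in the deck, with a steel rim 3 mm high
- base0 (a point): flask base 0 (0 rightmost as the robot sees it, 3 leftmost, 66 mm apart along the machine's y): red round boss 37 mm in diameter, 9 mm high with a chamfered edge; the point lies on its axis at the deck top, where the bottom of a seated flask comes to rest
- base1 (a point): flask base 1 (0 rightmost as the robot sees it, 3 leftmost, 66 mm apart along the machine's y): red round boss 37 mm in diameter, 9 mm high with a chamfered edge; the point lies on its axis at the deck top, where the bottom of a seated flask comes to rest
- base2 (a point): flask base 2 (0 rightmost as the robot sees it, 3 leftmost, 66 mm apart along the machine's y): red round boss 37 mm in diameter, 9 mm high with a chamfered edge; the point lies on its axis at the deck top, where the bottom of a seated flask comes to rest
- base3 (a point): flask base 3 (0 rightmost as the robot sees it, 3 leftmost, 66 mm apart along the machine's y): red round boss 37 mm in diameter, 9 mm high with a chamfered edge; the point lies on its axis at the deck top, where the bottom of a seated flask comes to rest
- key_blue (a joint): blue spring key on the deck, round, 28 mm in diameter: 0 up, 0.006 m fully down at 5 N; counts as pressed beyond 0.004 m
- key_yellow (a joint): yellow spring key on the deck, round, 28 mm in diameter: 0 up, 0.006 m fully down at 5 N; counts as pressed beyond 0.004 m
- key_green (a joint): green spring key on the deck, round, 28 mm in diameter: 0 up, 0.006 m fully down at 5 N; counts as pressed beyond 0.004 m
- key_blue_top (a point): centre of the top of the blue key; keys are 50 mm apart and pressed straight down
- key_yellow_top (a point): centre of the top of the yellow key; keys are 50 mm apart and pressed straight down
- key_green_top (a point): centre of the top of the green key; keys are 50 mm apart and pressed straight down
- rack: fixed green peg rack 275 (x) x 85 (y) mm with four upright brass pegs (15 mm thick, top 103 mm above the bench) in a row along its own x, 66 mm apart (-99, -33, 33, 99 mm); a hanging flask rests on a wooden shoulder 35 mm above the bench; origin at the centre of its underside; yaw varies
- flask0: casting flask: plain steel sleeve open at both ends, 48 mm outside, 42 mm inside, 60 mm tall, 0.2 kg, two thin brass bands; origin at the centre of its lower end, z along its axis; starts over one of the rack's pegs; may be absent
- flask1: casting flask: plain steel sleeve open at both ends, 48 mm outside, 42 mm inside, 60 mm tall, 0.2 kg, two thin brass bands; origin at the centre of its lower end, z along its axis; starts over one of the rack's pegs; may be absent
- flask2: casting flask: plain steel sleeve open at both ends, 48 mm outside, 42 mm inside, 60 mm tall, 0.2 kg, two thin brass bands; origin at the centre of its lower end, z along its axis; starts over one of the rack's pegs; may be absent
- flask3: casting flask: plain steel sleeve open at both ends, 48 mm outside, 42 mm inside, 60 mm tall, 0.2 kg, two thin brass bands; origin at the centre of its lower end, z along its axis; starts over one of the rack's pegs; may be absent
- hook (a point): where the centre of the brush collar's underside belongs: midway between the two prongs of a fixed forked hook, at their top faces, 150 mm above the bench. The fork points to this point's -x (towards the robot; yaw varies). Prongs 6 mm wide, 16 mm apart inside, ends turned up 10 mm at 24 to 30 mm in front of the point; back stop 8 mm high 22 mm behind it, then the stand's post
- brush: long round brush, hanging upright with the bristles down, 205 mm long, 0.09 kg: from its origin at the bristle tip upwards along z, bristle head 38 mm in diameter to 55 mm, 8 mm steel stem to 130 mm, brass collar 37 mm in diameter to 136 mm, wooden handle 20 mm in diameter to 205 mm (grip it about 172 mm up)
- brush_tip (a point): bottom centre of the bristle head
- brush_collar (a point): centre of the underside of the brush's collar, which rests on the prongs
- file: bystander: file with wooden handle, 300 mm long, lying on the bench; origin under its middle
- caliper: bystander: steel caliper 170 mm long, lying on the bench; origin under its middle
- collar_blank: bystander: brass ring 32 mm in diameter, 8 mm high, lying on the bench
There are look-alikes about, which are no part of the job. What is shaped like the flask3 but orange is not meant. What is shaped like the flask0 but purple is not meant.

How it is judged:
By the outcome, as a careful person would: the job done as asked, in the order asked, and still so for the second after the job is handed in, with the robot touching nothing.
Of flask0, flask1, flask2, flask3 only 2 to 4 are there at a start; the rules pass over those that are not, and their reading is None.
At some moment in a run one of flask0, flask1, flask2, flask3 may be knocked a few centimetres aside while the robot is not near it.
Once in a run the grip may slacken for a moment while it holds something.
It also fails if it takes over 210 s, if anything falls off the work surface, if the arm or the gripper's body presses on something with over 40 N, if the wrist force passes 120 N, or if a joint passes its speed limit or range.

## Robot

A 6-joint arm with a two-finger parallel gripper is mounted at the origin on the work surface. World frame = base frame: x ahead of the robot, y to its left, z up, the work surface at z = 0. Lengths are in mm, angles in rad, forces in N, time in s.
With the tool pointing down it reaches from about 300 to 775 mm from the base axis. Payload 14.6 kg.
Tool frame: the origin (TCP) lies at the very end of the fingers, on their centre line; the grasp point (between the pads) lies behind it (arm.grip_point_offset is the z of the grasp point in the tool frame, in mm); z points along the fingers, y is the line along which they close (so a half turn about z gives the same grasp; the last joint's range is limited). The gripper opens to 94 mm and grips with 3 to 60 N. Pads are 16 mm wide; open, the fingers measure 119 mm over their backs; the gripper's body (75 mm by 177 mm) begins 78 mm behind the grasp point.
Start: joints at [-1.209, 0.3, 1.521, -0, 1.321, -0.067], TCP at [228.671, -500.199, 205.446] pointing down, gripper open.
Joint ranges: [-3.03, 3.03], [-0.79, 2.21], [0.23, 2.52], [-1.04, 4.18], [0, 3.07], [-2.55, 2.55]. Speed limits (rad/s): [2.22, 2.22, 2.57, 3.14, 3.14, 3.14].

## Interface

Orientations are given as a rotation vector (axis times angle).
In Python, from bench import arm, cams gives the robot as it stands. The module is installed in compiled form; this text tells all that it offers.
- The arm moves only by the shell command python3 -m handwheel 'ROWS' [OPENING] [FORCE]. ROWS is JSON, a list of rows, each an object of numbers: "tx", "ty", "tz": the shift along the tool's x, y, z scaled (see below); "twist": the turn about the tool's z scaled (see below). In form: [{"tx": .., "ty": .., "tz": .., "twist": ..}, ...]. A call has 1 to 5 rows; each row is the pose to reach, as a shift and turn from the pose commanded when the call began, along the tool's axes at that moment; what a row does not reach only later rows make up. The controller multiplies each number of a shift by 0.1 m and each number of a turn by pi/2 rad. A row lasts 1/8 s, in which the tool goes at most 62.5 mm and 10.7 degrees, less where a joint would pass 70% of its speed; a pose out of reach is approached as far as the arm can. A call with a number of a shift or a turn outside -1 to 1 is refused whole. A call with a gripper value outside its range is refused whole. OPENING is the opening, from -1 (shut) to 1 (fully open), set as the call begins (- or left out, the last holds). The fingers move at their own pace and stop on an object; FORCE is the grip in N (left out, the last holds). Time passes only in rows, so rows that repeat a pose let the fingers close. It gives the time, the measured TCP pose, the force, the opening and the grip force at its end, in the units of the state.
- arm.sense(): the state, without advancing time (a new reading comes with each control period).
- cams.capture(name): name is "side" or "top"; returns a dict with "frame" (420x560x3 uint8, blue, green, red), "intrinsics" (3x3 intrinsics, pixels), "k1" (the pictures are not rectified: a ray, as slopes to the right and down, at radius r is drawn at 1 + k1 r^2 times it, then the intrinsics apply), "xyz" and "rotation" of the camera in the world. Camera axes: x right, y down, z forward; pixel columns grow to the right and rows downward; lengths in mm; the calibration is good to about 2 mm. A picture is of the moment at which its call begins. There is no depth.
- arm.hand_in(): hands the job in; it is judged then, once.
The state is a dict: "time_s": time; "joints": joint angles; "joint_vel": joint speeds; "joint_torque": joint torques, N m; "tcp_pos": TCP position; "eef_rot": TCP orientation; "ft_force": force on the tool from outside, world axes, zero at the start; "wrist_torque": the same for the moment, N m; "opening": finger opening in mm; "grip_force": force on a finger pad.
Only numpy, scipy, OpenCV 4.12 (cv2) and the standard library are available. Lean on these libraries where they do the work, as an engineer would, in place of code of your own. Each camera call takes 0.05 s, during which the arm holds its last target. There are 200 camera calls.

## Working session

There is one attempt and no reset: what is moved stays moved. The work goes in short steps, Python scripts to look and compute and a shell command to move; the robot and the scene stay as the last step left them, time stands still between calls to the robot, and variables do not carry over. Pictures are saved under pics/ and viewed, at most 14 in all, crops included, and the job is handed in when it is done.

```bash
mkdir -p pics
cat > h.py <<'E'
import numpy as np, cv2
from bench import arm, cams
def cap(n,save=None):
    c=cams.capture(n)
    if save: cv2.imwrite('pics/'+save+'.png',c['frame'])
    return c
def ray(c,u,v):
    K=np.array(c['intrinsics']); d=np.array([(u-K[0,2])/K[0,0],(v-K[1,2])/K[1,1]])
    s=d.copy()
    for _ in range(30): s=d/(1+c['k1']*(s@s))
    R=np.array(c['rotation'])
    if R.shape!=(3,3): R=cv2.Rodrigues(R.astype(float))[0]
    return np.array(c['xyz'],float),R@np.array([s[0],s[1],1.])
def onz(c,u,v,z):
    o,d=ray(c,u,v); return o+d*(z-o[2])/d[2]
def tri(c1,p1,c2,p2):
    o1,d1=ray(c1,*p1);o2,d2=ray(c2,*p2)
    A=np.stack([d1,-d2],1);t=np.linalg.lstsq(A,o2-o1,rcond=None)[0]
    a,b=o1+d1*t[0],o2+d2*t[1];return (a+b)/2,np.linalg.norm(a-b)
def proj(c,P):
    R=np.array(c['rotation'])
    if R.shape!=(3,3): R=cv2.Rodrigues(R.astype(float))[0]
    q=R.T@(np.array(P,float)-np.array(c['xyz']));s=q[:2]/q[2];s=s*(1+c['k1']*(s@s));K=np.array(c['intrinsics'])
    return np.array([K[0,0]*s[0]+K[0,2],K[1,1]*s[1]+K[1,2]])
E
python3 - <<'E'
from h import *
for n in('top','side'):
    c=cap(n,n+'0');print(n,c['xyz'],np.round(c['rotation'],3),c['intrinsics'],c['k1'])
s=arm.sense();print(s);print(arm.grip_point_offset)
E
```

```text
top [ 340.1594634    33.98545206 1248.6610998 ] [-2.114  2.136 -0.149] [[482.44271592   0.         285.17355575]
 [  0.         482.44271592 212.22690859]
 [  0.           0.           1.        ]] 0.04652275247059206
side [438.65829207 782.59251975 660.27773997] [-0.119  2.773 -1.361] [[400.17411103   0.         288.2176274 ]
 [  0.         400.17411103 214.27206334]
 [  0.           0.           1.        ]] -0.06751076587759458
{'time_s': 0.1, 'joints': array([-1.20856908e+00,  3.00418203e-01,  1.52150988e+00, -1.34241271e-05,
        1.32071110e+00, -6.66044869e-02]), 'joint_vel': array([ 0.00086306, -0.00153524, -0.00326718,  0.00063071,  0.00019494,
       -0.00020381]), 'joint_torque': array([ 9.81428857e-04, -5.32649016e+01, -3.53285229e+01,  7.09335739e-02,
        2.35088967e-02, -6.43217754e-05]), 'tcp_pos': array([ 228.60293781, -499.98159091,  204.94546834]), 'eef_rot': array([-3.06864219e+00, -6.68243002e-01,  2.62219698e-04]), 'ft_force': array([ 0.21860212, -0.06340264, -0.8763032 ]), 'wrist_torque': array([0.01448048, 0.03677489, 0.00748069]), 'grip_force': 0.0, 'opening': 94.05207712634338}
-18.8
```

View pics/top0.png

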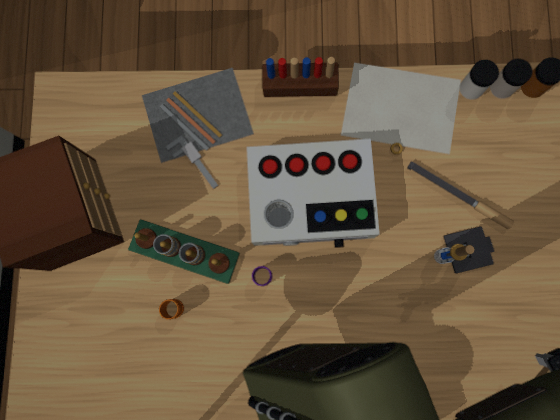

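View pics/side0.png

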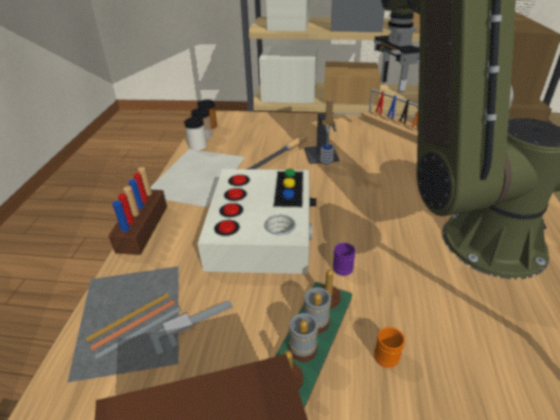

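Top view shows the two steel flasks on the rack at (165,244) and (190,253), with empty pegs at about (145,238) and (219,262). Decoys are the purple sleeve (262,275) and the orange one (172,309). The brush hangs on its stand at about (465,250), the red bases are at (270,166) to (350,161), the well is at (279,213), and the keys run from (320,216) to (362,214).

```bash
cat > m.py <<'E'
from h import *
def blobs(c,f,box,amin=40):
    hsv=cv2.cvtColor(c['frame'],cv2.COLOR_BGR2HSV).astype(int);m=f(*[hsv[...,i] for i in range(3)]).astype(np.uint8)
    k=np.zeros_like(m);x0,y0,x1,y1=box;k[y0:y1,x0:x1]=1;m*=k
    n,l,s,ce=cv2.connectedComponentsWithStats(m)
    return [(ce[i],s[i]) for i in range(1,n) if s[i,4]>=amin]
red=lambda h,s,v:((h<8)|(h>172))&(s>150)&(v>90)
E
python3 - <<'E'
from m import *
t=cap('top');s=cap('side')
for nm,f,z,box in[('red',red,94,(240,135,380,185)),('blue',lambda h,s,v:(h>100)&(h<125)&(s>150)&(v>60),97,(300,195,380,240)),('yel',lambda h,s,v:(h>20)&(h<35)&(s>150)&(v>90),97,(300,195,380,240)),('grn',lambda h,s,v:(h>45)&(h<85)&(s>130)&(v>60),97,(300,195,380,240))]:
    for ce,st in blobs(t,f,box): print(nm,ce.round(1),st[4],onz(t,*ce,z).round(1))
def crop(c,x0,y0,x1,y1,k): return cv2.resize(c['frame'][y0:y1,x0:x1],None,fx=k,fy=k,interpolation=cv2.INTER_CUBIC)
a=crop(t,430,215,505,285,5);b=crop(s,290,105,360,175,5);d=crop(t,125,215,245,285,5)
e=crop(s,265,265,360,390,5)
W=np.zeros((600,800,3),np.uint8);W[:350,:375]=a;W[:350,400:750]=b
cv2.imwrite('pics/c1.png',W[:350])
W=np.zeros((625,1075,3),np.uint8);W[:350,:600]=d;W[:625,600:]=e
cv2.imwrite('pics/c2.png',cv2.resize(W,None,fx=.74,fy=.74))
E
```

```text
red [349.4 161. ] 153 [657.  -98.3  94. ]
red [322.7 162.6] 149 [653.9 -32.6  94. ]
red [296.  164.4] 150 [650.5  33.   94. ]
red [269.4 166.1] 149 [647.1  98.6  94. ]
blue [319.6 216. ] 107 [520.4 -22.4  97. ]
yel [340.7 214.9] 103 [522.7 -73.1  97. ]
grn [361.6 213.3] 100 [ 525.8 -123.4   97. ]
```

View pics/c1.png

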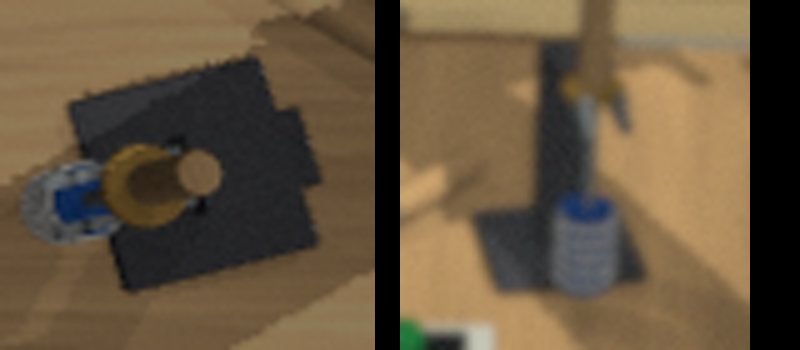

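View pics/c2.png

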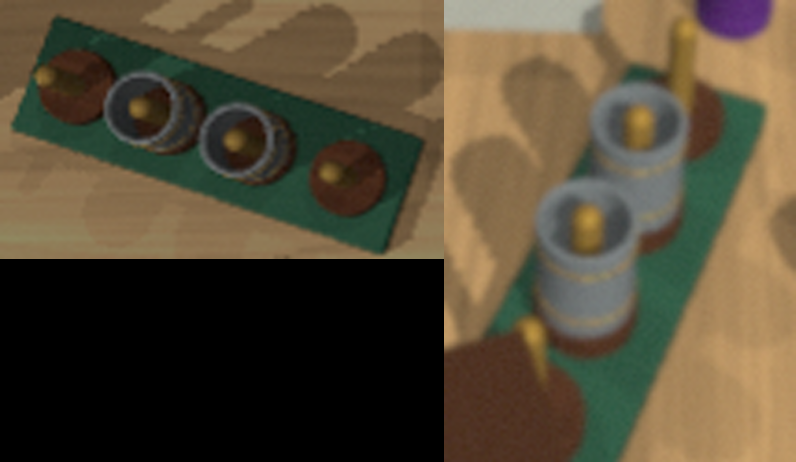

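Crop shows the brush handle top at top px (470,249), the collar at (459,252) and the bristles at left; the fork points to image left. Both flasks are plain steel with brass bands, so they are the right ones; the purple and orange sleeves are off the rack.

Run:
```python
from m import *
t=cap('top');s=cap('side')
T=lambda x,y:(430+x/5,215+y/5); S=lambda x,y:(290+(x-400)/5,105+y/5)
print('handle top',onz(t,*T(200,172),225).round(1),'collar',onz(t,*T(145,185),156).round(1))
for p in[(70,103),(255,58),(315,245),(125,290)]:print('plate',onz(t,*T(*p),8).round(1))
print('bump',onz(t,*T(320,185),0).round(1),[onz(t,*T(298,148),z).round(0) for z in(150,200)])
print('bits',onz(t,*T(175,145),150).round(1),onz(t,*T(200,205),150).round(1))
for p in[(475,215),(645,275),(500,290)]:print('splate',onz(s,*S(*p),8).round(1))
print('tri collar',tri(t,T(145,185),s,S(592,88)))
print('tri bristle bottom-ish',onz(s,*S(585,290),20).round(1))
print('bit side',onz(s,*S(625,120),150).round(1),onz(s,*S(612,98),150).round(1))
D=lambda x,y:(125+x/.74/5,215+y/.74/5)
P=[onz(t,*D(*p),102).round(1) for p in[(45,76),(142,109),(238,141),(332,173)]]
print('pegs',P)
print('rims',onz(t,*D(141,109),95).round(1),onz(t,*D(238,141),95).round(1))
E2=lambda x,y:(265+(x-444)/.74/5,265+y/.74/5)
print('side rims',onz(s,*E2(587,222),95).round(1),onz(s,*E2(640,130),95).round(1))
for p in[(58,15),(424,142),(382,253),(13,130)]:print('rack',onz(t,*D(*p),5).round(1))
g=cv2.cvtColor(t['frame'],6)[190:240,255:305];c=cv2.HoughCircles(cv2.resize(g,None,fx=4,fy=4,interpolation=2),cv2.HOUGH_GRADIENT,1,50,param1=80,param2=20,minRadius=40,maxRadius=75)
print('well',[ (255+x/4,190+y/4,r/4,onz(t,255+x/4,190+y/4,88).round(1)) for x,y,r in c[0][:3]])
cab=[onz(t,*p,0).round(0) for p in[(122,240),(62,140)]];print(cab)
cv2.imwrite('pics/c3.png',np.hstack([cv2.resize(t['frame'][185:245,245:385],None,fx=4,fy=4,interpolation=2)[:240],]))
cv2.imwrite('pics/c4.png',cv2.resize(s['frame'][90:180,280:370],None,fx=6.6,fy=6.6,interpolation=cv2.INTER_CUBIC))
```

```text
handle top [ 426. -328.  225.] collar [ 426.2 -328.   156. ]
plate [ 479.9 -342.3    8. ]
plate [ 502.1 -436.3    8. ]
plate [ 407.1 -458.5    8. ]
plate [ 385.1 -363.4    8. ]
bump [ 437.8 -466.6    0. ] [array([ 443., -398.,  150.]), array([ 438., -379.,  200.])]
bits [ 444.5 -344.4  150. ] [ 417.5 -353.4  150. ]
splate [ 499.8 -428.     8. ]
splate [ 385.5 -355.3    8. ]
splate [ 478.1 -329.2    8. ]
tri collar (array([ 426.45854016, -330.37872472,  148.60350096]), np.float64(0.5652650155089317))
tri bristle bottom-ish [ 424.2 -312.8   20. ]
bit side [ 406.8 -285.3  150. ] [ 414.3 -314.3  150. ]
pegs [array([477.8, 416.1, 102. ]), array([455.5, 352.5, 102. ]), array([434.1, 289.9, 102. ]), array([412.9, 228.9, 102. ])]
rims [456.2 355.1  95. ] [434.7 291.4  95. ]
side rims [457.3 360.6  95. ] [434.8 304.   95. ]
rack [532.7 441.1   5. ]
rack [439.8 181.4   5. ]
rack [363.6 209.9   5. ]
rack [451.7 469.1   5. ]
well [(np.float32(278.875), np.float32(214.125), np.float32(14.95), array([527.8,  76.3,  88. ]))]
[array([479., 489.,   0.]), array([752., 662.,   0.])]
```

View pics/c4.png

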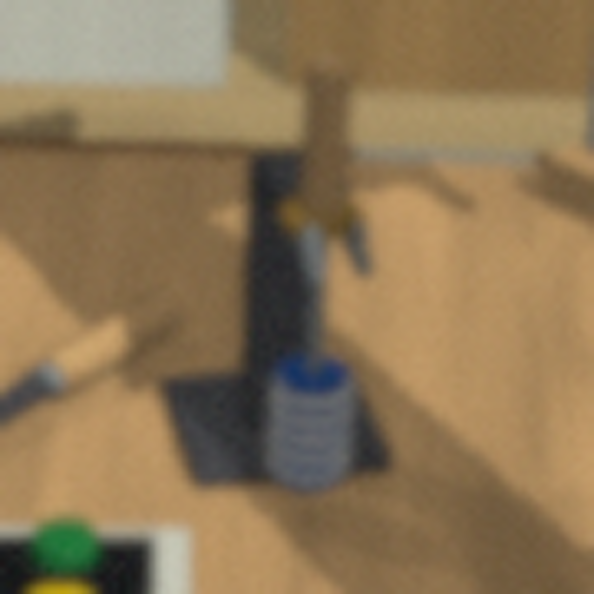

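Run:
```python
from m import *
t=cap('top');s=cap('side')
E2=lambda p:(444+(p[0]-265)*3.7,(p[1]-265)*3.7)
for P in[(477.8,416.1,103),(455.5,352.5,103),(434.1,289.9,103),(412.9,228.9,103),(456.2,355.1,95),(434.7,291.4,95)]:
    print(P,np.round(E2(proj(s,P)),0))
for ce,st in blobs(s,red,(200,165,255,245)): print('sred',ce.round(1),st[4],onz(s,*ce,94).round(1))
for nm,f in[('blue',lambda h,s,v:(h>100)&(h<125)&(s>150)&(v>60)),('yel',lambda h,s,v:(h>20)&(h<35)&(s>150)&(v>90)),('grn',lambda h,s,v:(h>45)&(h<85)&(s>130)&(v>60))]:
    for ce,st in blobs(s,f,(272,165,305,207),20): print(nm,ce.round(1),st[4],onz(s,*ce,97).round(1))
print('post top',[onz(s,280+280/6.6,90+155/6.6,z).round(0) for z in(140,165,190,215)])
print('well px side',proj(s,(527.8,76.3,88)))
a=cv2.resize(s['frame'][205:245,250:310],None,fx=6,fy=6,interpolation=2);b=cv2.resize(t['frame'][190:240,250:310],None,fx=6,fy=6,interpolation=2)
W=np.zeros((300,740,3),np.uint8);W[:300,:360]=b;W[:240,380:]=a;cv2.imwrite('pics/c5.png',W)
```

```text
(477.8, 416.1, 103) [532. 313.]
(455.5, 352.5, 103) [592. 197.]
(434.1, 289.9, 103) [643.  97.]
(412.9, 228.9, 103) [687.  11.]
(456.2, 355.1, 95) [590. 212.]
(434.7, 291.4, 95) [641. 110.]
sred [238.7 179.4] 99 [654.9 -85.   94. ]
sred [235.1 193.4] 122 [651.7 -20.8  94. ]
sred [231.1 209. ] 141 [648.4  43.8  94. ]
sred [226.6 226.5] 166 [645.3 108.8  94. ]
blue [287.9 193.4] 108 [520.  -26.3  97. ]
yel [288.8 182.4] 102 [522.3 -76.   97. ]
grn [289.4 172.9] 50 [ 524.9 -122.    97. ]
post top [array([ 446., -415.,  140.]), array([ 445., -358.,  165.]), array([ 445., -300.,  190.]), array([ 445., -243.,  215.])]
well px side [280.39775835 222.0782191 ]
```

View pics/c5.png

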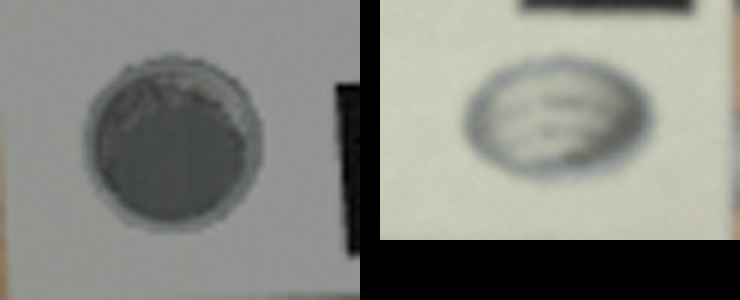

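Well is at top px (279.2,214.2), its steel rim circular there, and agrees with the Hough circle. The fork axis runs at about -77° (hook +x), and the hook is at about (426,-328.5). Next I swing over the brush.

```bash
cat > go.py <<'E'
import sys,numpy as np
from bench import arm
from scipy.spatial.transform import Rotation as R
s=arm.sense();M=R.from_rotvec(s['eef_rot']).as_matrix();a=[float(v) for v in sys.argv[1:]]
print('t',s['time_s'],'tcp',s['tcp_pos'].round(1),'alpha',np.degrees(np.arctan2(M[1,0],M[0,0])).round(2),'F',s['ft_force'].round(1),'op',round(s['opening'],1),'grip',round(s['grip_force'],1),'tilt',np.degrees(np.arccos(-M[2,2])).round(2))
for i in range(0,len(a),3):
    print(a[i:i+3],'-> units',(M.T@(np.array(a[i:i+3])-s['tcp_pos'])/100).round(3))
E
python3 -m handwheel '[{"tz":-0.4,"twist":-0.12},{"tz":-0.8,"twist":-0.24},{"tz":-0.95,"twist":-0.35},{"tz":-0.95,"twist":-0.436},{"tz":-0.95,"twist":-0.436}]' 1 30
python3 -m handwheel '[{"twist":-0.12},{"twist":-0.24},{"twist":-0.35},{"twist":-0.436},{"twist":-0.436}]'
python3 go.py 426.2 -328.5 300 426.2 -328.5 173
```

```text
t 0.4 tcp [ 228.7 -500.2  205.4] alpha 24.57 F [ 0.3 -0.5 -0. ] op 94.0 grip 0.0 tilt 0.01
[426.2, -328.5, 300.0] -> units [ 2.51  -0.74  -0.946]
[426.2, -328.5, 173.0] -> units [ 2.51  -0.74   0.324]invalid input
invalid input
```

```bash
python3 -m handwheel '[{"tx":0,"ty":0,"tz":-0.4,"twist":-0.11},{"tx":0,"ty":0,"tz":-0.8,"twist":-0.22},{"tx":0,"ty":0,"tz":-0.95,"twist":-0.33},{"tx":0,"ty":0,"tz":-0.95,"twist":-0.436},{"tx":0,"ty":0,"tz":-0.95,"twist":-0.436}]' 1 30
python3 -m handwheel '[{"tx":0,"ty":0,"tz":0,"twist":-0.11},{"tx":0,"ty":0,"tz":0,"twist":-0.22},{"tx":0,"ty":0,"tz":0,"twist":-0.33},{"tx":0,"ty":0,"tz":0,"twist":-0.436},{"tx":0,"ty":0,"tz":0,"twist":-0.436}]'
python3 go.py 426.2 -328.5 300 426.2 -328.5 173
```

```text
time_s: 1.02
tcp_pos: [228.7, -500.2, 300.4]
eef_rot: [-2.668, -1.659, -0.0]
ft_force: [-0.2, -0.9, -0.4]
opening: 94.0
grip_force: 0.0
time_s: 1.65
tcp_pos: [228.6, -500.1, 300.2]
eef_rot: [-1.96, -2.455, -0.0]
ft_force: [-0.4, 0.0, -0.5]
opening: 93.8
grip_force: 0.0
t 1.65 tcp [ 228.6 -500.1  300.2] alpha 102.79 F [-0.4  0.  -0.5] op 93.8 grip 0.0 tilt 0.03
[426.2, -328.5, 300.0] -> units [1.236e+00 2.307e+00 2.000e-03]
[426.2, -328.5, 173.0] -> units [1.236 2.307 1.272]
```

```bash
for i in 1 2 3; do python3 -m handwheel '[{"tx":0.2,"ty":0.4,"tz":0,"twist":0},{"tx":0.412,"ty":0.769,"tz":0,"twist":0},{"tx":0.412,"ty":0.769,"tz":0,"twist":0}]' >/dev/null; done
python3 go.py 426.2 -328.5 300 426.2 -328.5 173
python3 -c "
from h import *
cap('top','t1');cap('side','s1')
a=cv2.imread('pics/t1.png')[190:310,400:560];b=cv2.imread('pics/s1.png')[60:180,260:420]
cv2.imwrite('pics/c6.png',np.vstack([cv2.resize(a,None,fx=2.5,fy=2.5),cv2.resize(b,None,fx=2.5,fy=2.5)]))"
```

```text
t 2.775 tcp [ 426.1 -327.3  300.2] alpha 102.95 F [-0.1 -0.6 -1.3] op 93.8 grip 0.0 tilt 0.02
[426.2, -328.5, 300.0] -> units [-0.011 -0.002  0.002]
[426.2, -328.5, 173.0] -> units [-0.012 -0.002  1.272]
```

View pics/c6.png

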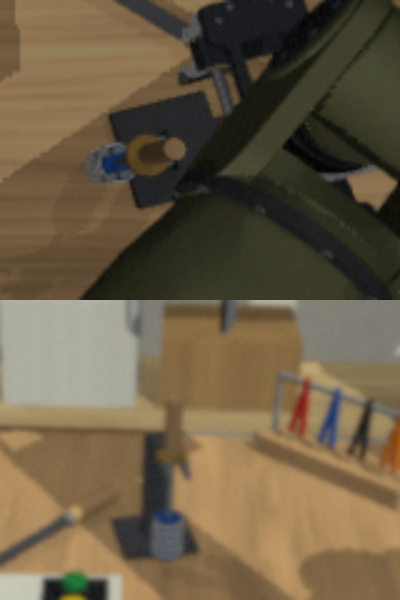

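```bash
python3 -c "
from h import *
t=cap('top');s=cap('side')
for d in(47,0,-47):
  P=(426.1+.974*d,-327.3+.225*d,300);print(d,(proj(t,P)-[400,190])*2.5,(proj(s,P)-[260,60])*2.5+[0,300])
"
```

```text
47 [190.05025818  81.58581064] [135.56079126 333.12402712]
0 [208.47654556 139.96710163] [177.44321214 330.96286177]
-47 [227.35792061 199.43727301] [218.87975233 328.90937822]
```

The fingertips appear at (185,78) in the top crop and at (133,330) in the side crop, matching the predictions. Descending and gripping.

```bash
python3 -m handwheel '[{"tx":-0.012,"ty":0,"tz":0.3,"twist":0},{"tx":-0.012,"ty":0,"tz":0.6,"twist":0},{"tx":-0.012,"ty":0,"tz":0.9,"twist":0},{"tx":-0.012,"ty":0,"tz":0.9,"twist":0}]' >/dev/null
python3 go.py 426.2 -328.5 173
python3 -m handwheel '[{"tx":0,"ty":0,"tz":0.2,"twist":0},{"tx":0,"ty":0,"tz":0.37,"twist":0},{"tx":0,"ty":0,"tz":0.37,"twist":0}]'
python3 -m handwheel '[{"tx":0,"ty":0,"tz":0,"twist":0},{"tx":0,"ty":0,"tz":0,"twist":0},{"tx":0,"ty":0,"tz":0,"twist":0},{"tx":0,"ty":0,"tz":0,"twist":0},{"tx":0,"ty":0,"tz":0,"twist":0}]' -1 45
python3 go.py
```

```text
t 3.475 tcp [ 424.5 -329.2  209. ] alpha 102.93 F [-0.8  0.3  0.1] op 93.9 grip 0.0 tilt 0.2
[426.2, -328.5, 173.0] -> units [0.002 0.019 0.36 ]
time_s: 3.85
tcp_pos: [425.4, -329.0, 173.1]
eef_rot: [-1.955, -2.458, -0.0]
ft_force: [0.2, 0.6, 1.0]
opening: 94.0
grip_force: 0.0
time_s: 4.47
tcp_pos: [425.8, -328.9, 173.5]
eef_rot: [1.955, 2.459, -0.0]
ft_force: [-1.5, -0.0, -0.2]
opening: 47.5
grip_force: 0.0
t 4.475 tcp [ 425.8 -328.9  173.5] alpha 103.05 F [-1.5 -0.  -0.2] op 47.5 grip 0.0 tilt 0.0
```

```bash
python3 -m handwheel '[{"tx":0,"ty":0,"tz":0,"twist":0},{"tx":0,"ty":0,"tz":0,"twist":0},{"tx":0,"ty":0,"tz":0,"twist":0},{"tx":0,"ty":0,"tz":0,"twist":0},{"tx":0,"ty":0,"tz":0,"twist":0}]'
python3 go.py
```

```text
time_s: 5.1
tcp_pos: [425.8, -328.9, 173.4]
eef_rot: [-1.955, -2.459, -0.0]
ft_force: [0.5, 0.6, 0.1]
opening: 19.1
grip_force: 45.0
t 5.1 tcp [ 425.8 -328.9  173.4] alpha 103.05 F [0.5 0.6 0.1] op 19.1 grip 45.0 tilt 0.0
```

```bash
python3 -m handwheel '[{"tx":0,"ty":0,"tz":-0.06,"twist":0},{"tx":0,"ty":0,"tz":-0.12,"twist":0},{"tx":0,"ty":0,"tz":-0.18,"twist":0},{"tx":0,"ty":0,"tz":-0.18,"twist":0}]'
python3 -m handwheel '[{"tx":0.2,"ty":0,"tz":0,"twist":0},{"tx":0.4,"ty":0,"tz":0,"twist":0},{"tx":0.6,"ty":0,"tz":0,"twist":0},{"tx":0.75,"ty":0,"tz":0,"twist":0},{"tx":0.75,"ty":0,"tz":0,"twist":0}]'
python3 go.py
python3 -c "
from h import *
cap('side','s2')
b=cv2.imread('pics/s2.png')[60:200,260:420]
cv2.imwrite('pics/c7.png',cv2.resize(b,None,fx=4,fy=4))"
```

```text
time_s: 5.6
tcp_pos: [425.9, -329.0, 192.1]
eef_rot: [1.954, 2.459, -0.0]
ft_force: [-0.1, 0.1, -1.2]
opening: 19.5
grip_force: 45.0
time_s: 6.22
tcp_pos: [408.9, -255.3, 191.6]
eef_rot: [1.953, 2.46, 0.0]
ft_force: [0.0, 0.6, -0.8]
opening: 19.7
grip_force: 45.0
t 6.225 tcp [ 408.9 -255.3  191.6] alpha 103.1 F [ 0.   0.6 -0.8] op 19.7 grip 45.0 tilt 0.02
```

View pics/c7.png

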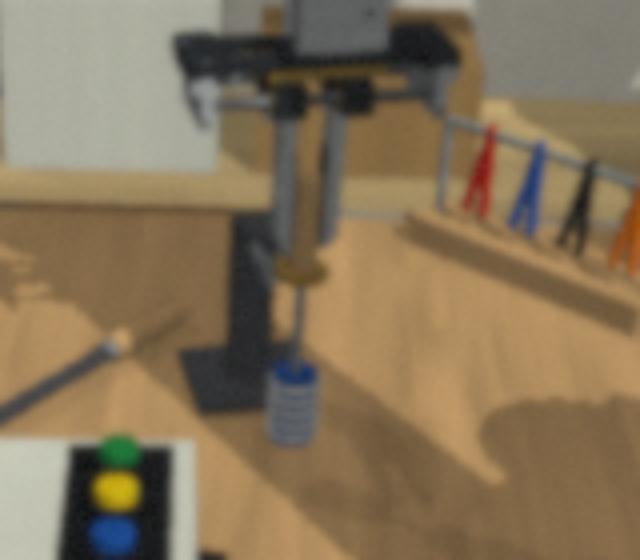

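The brush is held upright, clear of the fork at (295,300) in the crop. I raise it and move over the well.

```bash
python3 -m handwheel '[{"tx":0,"ty":0,"tz":-0.3,"twist":0},{"tx":0,"ty":0,"tz":-0.6,"twist":0},{"tx":0,"ty":0,"tz":-0.72,"twist":0},{"tx":0,"ty":0,"tz":-0.72,"twist":0}]' >/dev/null
python3 go.py 527.8 76.3 263
```

```text
t 6.775 tcp [ 408.9 -256.2  263.3] alpha 103.03 F [ 0.   0.5 -1.5] op 19.1 grip 45.0 tilt 0.02
[527.8, 76.3, 263.0] -> units [2.971e+00 1.908e+00 2.000e-03]
```

```bash
for i in 1 2 3 4; do python3 -m handwheel '[{"tx":0.3,"ty":0.2,"tz":0,"twist":0},{"tx":0.6,"ty":0.39,"tz":0,"twist":0},{"tx":0.743,"ty":0.477,"tz":0,"twist":0},{"tx":0.743,"ty":0.477,"tz":0,"twist":0}]' >/dev/null; done
python3 go.py 527.8 76.3 263
python3 -c "
from h import *
for n,b in(('top',(180,320,160,340)),('side',(150,260,220,340))):
  c=cap(n);f=c['frame'][b[0]:b[1],b[2]:b[3]];cv2.imwrite('pics/c8%s.png'%n,cv2.resize(f,None,fx=4,fy=4))
"
```

```text
t 8.775 tcp [527.6  76.3 263.3] alpha 103.08 F [ 0.7 -0.3 -0.9] op 19.2 grip 45.0 tilt 0.03
[527.8, 76.3, 263.0] -> units [-0.001  0.002  0.003]
```

View pics/c8side.png

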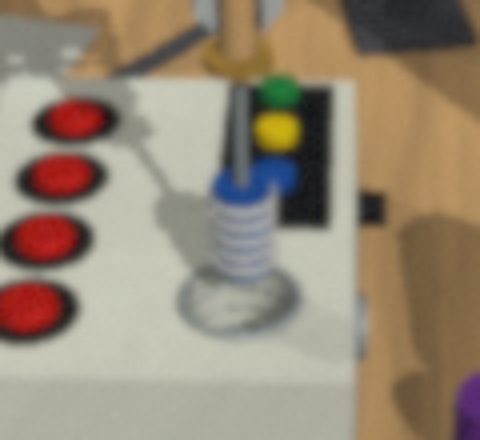

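The brush is centred over the well: bristles at (243,235), well at (238,300) below. I start stroke 1.

```bash
python3 -m handwheel '[{"tx":0,"ty":0,"tz":0.3,"twist":0},{"tx":0,"ty":0,"tz":0.6,"twist":0},{"tx":0,"ty":0,"tz":0.85,"twist":0},{"tx":0,"ty":0,"tz":0.9,"twist":0},{"tx":0,"ty":0,"tz":0.9,"twist":0}]'
python3 -m handwheel '[{"tx":0,"ty":0,"tz":0.02,"twist":0},{"tx":0,"ty":0,"tz":0.04,"twist":0},{"tx":0,"ty":0,"tz":0.05,"twist":0},{"tx":0,"ty":0,"tz":0.05,"twist":0}]'
```

```text
time_s: 9.5
tcp_pos: [527.8, 76.2, 174.2]
eef_rot: [1.955, 2.458, 0.001]
ft_force: [0.6, -0.9, -0.8]
opening: 19.4
grip_force: 45.0
time_s: 10.0
tcp_pos: [527.6, 76.8, 168.5]
eef_rot: [-1.955, -2.46, 0.0]
ft_force: [-1.1, -0.6, -1.0]
opening: 19.6
grip_force: 45.0
```

```bash
python3 -m handwheel '[{"tx":0,"ty":0,"tz":0.01,"twist":0},{"tx":0,"ty":0,"tz":0.015,"twist":0},{"tx":0,"ty":0,"tz":0.015,"twist":0}]'
python3 go.py
```

```text
time_s: 10.38
tcp_pos: [528.0, 76.9, 168.4]
eef_rot: [1.954, 2.459, 0.002]
ft_force: [-2.9, 0.8, 11.6]
opening: 19.4
grip_force: 45.0
t 10.375 tcp [528.   76.9 168.4] alpha 103.06 F [-2.9  0.8 11.6] op 19.4 grip 45.0 tilt 0.1
```

Floor contact. Strokes 2 and 3.

```bash
for i in 1 2; do
python3 -m handwheel '[{"tx":0,"ty":0,"tz":-0.3,"twist":0},{"tx":0,"ty":0,"tz":-0.6,"twist":0},{"tx":0,"ty":0,"tz":-0.96,"twist":0},{"tx":0,"ty":0,"tz":-0.96,"twist":0},{"tx":0,"ty":0,"tz":-0.96,"twist":0}]' |grep -E 'tcp|force'
python3 -m handwheel '[{"tx":0,"ty":0,"tz":0.3,"twist":0},{"tx":0,"ty":0,"tz":0.6,"twist":0},{"tx":0,"ty":0,"tz":0.85,"twist":0},{"tx":0,"ty":0,"tz":0.93,"twist":0},{"tx":0,"ty":0,"tz":0.93,"twist":0}]' |grep -E 'tcp|force'
python3 -m handwheel '[{"tx":0,"ty":0,"tz":0.01,"twist":0},{"tx":0,"ty":0,"tz":0.02,"twist":0},{"tx":0,"ty":0,"tz":0.03,"twist":0},{"tx":0,"ty":0,"tz":0.03,"twist":0},{"tx":0,"ty":0,"tz":0.03,"twist":0}]' |grep -E 'tcp|force|open'
done
python3 -m handwheel '[{"tx":0,"ty":0,"tz":-0.3,"twist":0},{"tx":0,"ty":0,"tz":-0.6,"twist":0},{"tx":0,"ty":0,"tz":-0.96,"twist":0},{"tx":0,"ty":0,"tz":-0.96,"twist":0},{"tx":0,"ty":0,"tz":-0.96,"twist":0}]' |grep -E 'tcp|force'
python3 go.py 409 -255.5 263
```

```text
tcp_pos: [527.3, 76.8, 262.0]
ft_force: [0.2, -0.2, -1.2]
grip_force: 45.0
tcp_pos: [527.5, 76.8, 169.6]
ft_force: [0.4, -0.1, -0.2]
grip_force: 45.0
tcp_pos: [527.9, 76.8, 168.3]
ft_force: [-4.4, -0.3, 10.2]
opening: 19.6
grip_force: 45.0
tcp_pos: [527.3, 76.7, 262.0]
ft_force: [0.2, 0.1, -1.4]
grip_force: 45.0
tcp_pos: [527.5, 76.8, 169.7]
ft_force: [0.1, -0.0, -0.2]
grip_force: 45.0
tcp_pos: [527.9, 76.8, 168.3]
ft_force: [-3.4, -0.1, 10.8]
opening: 19.5
grip_force: 45.0
tcp_pos: [527.3, 76.8, 262.0]
ft_force: [0.3, 0.2, -0.6]
grip_force: 45.0
t 14.75 tcp [527.3  76.8 262. ] alpha 103.05 F [ 0.3  0.2 -0.6] op 19.7 grip 45.0 tilt 0.07
[409.0, -255.5, 263.0] -> units [-2.97  -1.903 -0.009]
```

```bash
for i in 1 2 3 4; do python3 -m handwheel '[{"tx":-0.3,"ty":-0.2,"tz":0,"twist":0},{"tx":-0.6,"ty":-0.39,"tz":0,"twist":0},{"tx":-0.743,"ty":-0.477,"tz":0,"twist":0},{"tx":-0.743,"ty":-0.477,"tz":0,"twist":0}]' >/dev/null; done
python3 -m handwheel '[{"tx":0,"ty":0,"tz":0.3,"twist":0},{"tx":0,"ty":0,"tz":0.6,"twist":0},{"tx":0,"ty":0,"tz":0.7,"twist":0},{"tx":0,"ty":0,"tz":0.7,"twist":0}]' >/dev/null
python3 go.py 409 -255.5 192 425.9 -329 192
python3 -c "
from h import *
c=cap('side','s3');b=c['frame'][60:200,260:420]
cv2.imwrite('pics/c9.png',cv2.resize(b,None,fx=4,fy=4))"
```

```text
t 17.25 tcp [ 409.3 -255.2  193.2] alpha 103.09 F [ 0.2  0.1 -1.5] op 19.9 grip 45.0 tilt 0.02
[409.0, -255.5, 192.0] -> units [-0.002 -0.003  0.012]
[425.9, -329.0, 192.0] -> units [-0.757 -0.005  0.012]
```

View pics/c9.png

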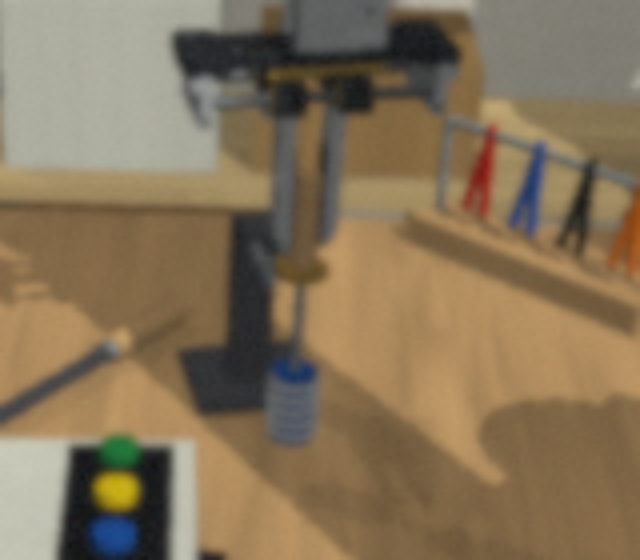

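The picture is identical to the departure view, so there was no slip. Re-hanging.

```bash
python3 -m handwheel '[{"tx":-0.2,"ty":-0.005,"tz":0,"twist":0},{"tx":-0.4,"ty":-0.005,"tz":0,"twist":0},{"tx":-0.6,"ty":-0.005,"tz":0,"twist":0},{"tx":-0.757,"ty":-0.005,"tz":0,"twist":0},{"tx":-0.757,"ty":-0.005,"tz":0,"twist":0}]' |grep -E 'tcp|force'
python3 -m handwheel '[{"tx":0,"ty":0,"tz":0.06,"twist":0},{"tx":0,"ty":0,"tz":0.12,"twist":0},{"tx":0,"ty":0,"tz":0.18,"twist":0},{"tx":0,"ty":0,"tz":0.19,"twist":0},{"tx":0,"ty":0,"tz":0.195,"twist":0}]'
```

```text
tcp_pos: [425.5, -330.7, 193.0]
ft_force: [-0.0, -0.2, -0.6]
grip_force: 45.0
time_s: 18.55
tcp_pos: [425.5, -329.6, 173.5]
eef_rot: [1.954, 2.459, 0.0]
ft_force: [0.3, -0.1, -0.9]
opening: 19.4
grip_force: 45.0
```

```bash
python3 -m handwheel '[{"tx":0,"ty":0,"tz":0.006,"twist":0},{"tx":0,"ty":0,"tz":0.006,"twist":0},{"tx":0,"ty":0,"tz":0.006,"twist":0}]' | grep -E 'tcp|ft'
python3 -m handwheel '[{"tx":0,"ty":0,"tz":0,"twist":0},{"tx":0,"ty":0,"tz":0,"twist":0},{"tx":0,"ty":0,"tz":0,"twist":0},{"tx":0,"ty":0,"tz":0,"twist":0},{"tx":0,"ty":0,"tz":0,"twist":0}]' 0.5
python3 -m handwheel '[{"tx":0,"ty":0,"tz":-0.2,"twist":0},{"tx":0,"ty":0,"tz":-0.5,"twist":0},{"tx":0,"ty":0,"tz":-0.9,"twist":0},{"tx":0,"ty":0,"tz":-0.9,"twist":0}]'
python3 -m handwheel '[{"tx":0.3,"ty":0,"tz":-0.1,"twist":0},{"tx":0.6,"ty":0,"tz":-0.1,"twist":0},{"tx":0.9,"ty":0,"tz":-0.1,"twist":0},{"tx":0.9,"ty":0,"tz":-0.1,"twist":0}]'
python3 go.py 455.9 353.8 150
python3 -c "
from h import *
c=cap('side','s3');d=cap('top');b=c['frame'][60:200,260:420];a=d['frame'][200:300,400:520]
cv2.imwrite('pics/c10.png',cv2.resize(np.vstack([b[:,:120],a]),None,fx=2.4,fy=2.4))"
```

```text
tcp_pos: [425.5, -329.7, 173.3]
ft_force: [-0.7, 1.8, 5.8]
time_s: 19.55
tcp_pos: [425.4, -329.7, 172.8]
eef_rot: [-1.955, -2.459, 0.0]
ft_force: [-0.4, 0.4, -1.4]
opening: 66.2
grip_force: 0.0
time_s: 20.05
tcp_pos: [426.1, -330.3, 265.6]
eef_rot: [1.952, 2.456, -0.0]
ft_force: [0.4, -0.5, -0.5]
opening: 70.4
grip_force: 0.0
time_s: 20.55
tcp_pos: [404.9, -240.8, 272.4]
eef_rot: [-1.953, -2.461, -0.0]
ft_force: [1.0, 0.2, -0.6]
opening: 70.5
grip_force: 0.0
t 20.55 tcp [ 404.9 -240.8  272.4] alpha 103.13 F [ 1.   0.2 -0.6] op 70.5 grip 0.0 tilt 0.03
[455.9, 353.8, 150.0] -> units [5.674 1.848 1.225]
```

View pics/c10.png

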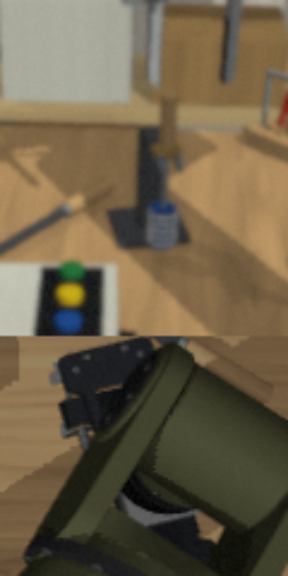

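The brush hangs upright again, the same as at the start. Now refining the flask rim positions and the cabinet clearance.

Run:
```python
from m import *
t=cap('top');s=cap('side')
x0,y0=145,225;g=cv2.resize(cv2.cvtColor(t['frame'],6)[y0:y0+50,x0:x0+65],None,fx=6,fy=6,interpolation=2)
for p2 in(30,20):
    c=cv2.HoughCircles(g,cv2.HOUGH_GRADIENT,1,80,param1=80,param2=p2,minRadius=48,maxRadius=75)
    if c is None: continue
    for x,y,r in c[0][:4]:
        u,v=x0+(x+.5)/6-.5,y0+(y+.5)/6-.5;P=onz(t,u,v,95);print(p2,u.round(1),v.round(1),'rmm',(r/6*(1248-95)/482).round(1),P.round(1))
    o=cv2.cvtColor(g,8)
    for x,y,r in c[0][:4]: cv2.circle(o,(int(x),int(y)),int(r),(0,0,255),1)
print('cab',tri(t,(122,240),s,(281,362)))
hsv=cv2.cvtColor(t['frame'],cv2.COLOR_BGR2HSV)
cv2.imwrite('pics/c11.png',o)
```

```text
30 188.2 252.7 rmm 20.2 [435.8 294.2  95. ]
20 158.5 247.7 rmm 21.6 [448.6 365.9  95. ]
20 187.3 252.7 rmm 22.4 [435.8 296.2  95. ]
cab (array([476.35871568, 447.38550861, 114.77365019]), np.float64(20.474055464806057))
```

View pics/c11.png

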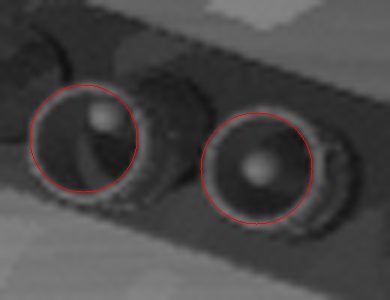

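The left flask has been knocked along its peg: its rim is now centred at about crop (90,142). The right one is at (262,167), i.e. world (436,293.5). Both are still on their pegs, and the cabinet is clear.

```bash
python3 -m handwheel '[{"tx":0,"ty":0,"tz":0,"twist":0.11},{"tx":0,"ty":0,"tz":0,"twist":0.22},{"tx":0,"ty":0,"tz":0,"twist":0.33},{"tx":0,"ty":0,"tz":0,"twist":0.357},{"tx":0,"ty":0,"tz":0,"twist":0.357}]' 1 | grep op
python3 go.py 435.7 293.5 230
```

```text
opening: 94.2
t 21.375 tcp [ 405.1 -242.5  272.4] alpha 70.91 F [-0.2 -0.9 -0. ] op 94.2 grip 0.0 tilt 0.04
[435.7, 293.5, 230.0] -> units [ 5.165 -1.464  0.426]
```

```bash
for i in 1 2 3 4 5 6; do python3 -m handwheel '[{"tx":0.4,"ty":-0.12,"tz":0.03,"twist":0},{"tx":0.861,"ty":-0.244,"tz":0.07,"twist":0},{"tx":0.861,"ty":-0.244,"tz":0.07,"twist":0}]' >/dev/null; done
python3 go.py 435.7 293.5 150 435.7 293.5 60
python3 - <<'E'
from m import *
t=cap('top','t5')
cv2.imwrite('pics/c12.png',cv2.resize(t['frame'][200:300,100:260],None,fx=4,fy=4,interpolation=2))
E
```

```text
t 23.625 tcp [436.5 293.8 230.3] alpha 70.98 F [ 0.7 -1.5 -0.8] op 93.8 grip 0.0 tilt 0.05
[435.7, 293.5, 150.0] -> units [-0.005 -0.007  0.803]
[435.7, 293.5, 60.0] -> units [-0.004 -0.006  1.703]
```

View pics/c12.png

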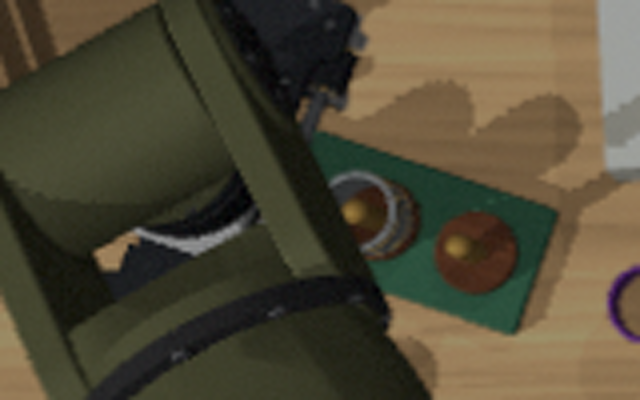

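Only the near flask shows, at crop (360,213), still on its peg. Descending to grip it.

```bash
python3 -m handwheel '[{"tx":-0.005,"ty":-0.007,"tz":0.4,"twist":0},{"tx":-0.005,"ty":-0.007,"tz":0.8,"twist":0},{"tx":-0.005,"ty":-0.007,"tz":0.8,"twist":0}]' | grep -E 'tcp|ft'
python3 -m handwheel '[{"tx":0,"ty":0,"tz":0.3,"twist":0},{"tx":0,"ty":0,"tz":0.6,"twist":0},{"tx":0,"ty":0,"tz":0.9,"twist":0},{"tx":0,"ty":0,"tz":0.9,"twist":0}]'| grep -E 'tcp|ft'
python3 -m handwheel '[{"tx":0,"ty":0,"tz":0,"twist":0},{"tx":0,"ty":0,"tz":0,"twist":0},{"tx":0,"ty":0,"tz":0,"twist":0},{"tx":0,"ty":0,"tz":0,"twist":0},{"tx":0,"ty":0,"tz":0,"twist":0}]' -1 45 | grep -E 'tcp|ft'
python3 -m handwheel '[{"tx":0,"ty":0,"tz":0,"twist":0},{"tx":0,"ty":0,"tz":0,"twist":0},{"tx":0,"ty":0,"tz":0,"twist":0}]'
```

```text
tcp_pos: [434.6, 291.3, 149.3]
ft_force: [0.1, -0.0, 1.1]
tcp_pos: [435.2, 292.8, 61.3]
ft_force: [-0.2, 0.3, 0.8]
tcp_pos: [435.1, 293.9, 61.1]
ft_force: [0.7, 0.6, 2.3]
time_s: 25.55
tcp_pos: [435.0, 293.9, 61.0]
eef_rot: [2.559, 1.822, 0.001]
ft_force: [1.0, -0.4, 4.1]
opening: 47.7
grip_force: 45.0
```

```bash
python3 -m handwheel '[{"tx":0,"ty":0,"tz":-0.1,"twist":0},{"tx":0,"ty":0,"tz":-0.3,"twist":0},{"tx":0,"ty":0,"tz":-0.6,"twist":0},{"tx":0,"ty":0,"tz":-0.9,"twist":0},{"tx":0,"ty":0,"tz":-0.9,"twist":0}]' 
python3 -m handwheel '[{"tx":0,"ty":0,"tz":-0.3,"twist":0},{"tx":0,"ty":0,"tz":-0.4,"twist":0},{"tx":0,"ty":0,"tz":-0.4,"twist":0}]' >/dev/null
python3 go.py 653.8 -32.8 190
```

```text
time_s: 26.18
tcp_pos: [435.4, 294.3, 152.7]
eef_rot: [2.559, 1.822, 0.005]
ft_force: [0.3, -0.3, -2.5]
opening: 47.9
grip_force: 45.0
t 26.55 tcp [434.7 293.8 190.2] alpha 70.92 F [-0.3  0.  -2.4] op 47.8 grip 45.0 tilt 0.02
[653.8, -32.8, 190.0] -> units [-2.370e+00  3.138e+00  1.000e-03]
```

```bash
for i in 1 2 3 4; do python3 -m handwheel '[{"tx":-0.2,"ty":0.26,"tz":0,"twist":0},{"tx":-0.4,"ty":0.53,"tz":0,"twist":0},{"tx":-0.5925,"ty":0.7845,"tz":0,"twist":0},{"tx":-0.5925,"ty":0.7845,"tz":0,"twist":0}]' >/dev/null; done
python3 -m handwheel '[{"tx":0,"ty":0,"tz":0.3,"twist":0},{"tx":0,"ty":0,"tz":0.58,"twist":0},{"tx":0,"ty":0,"tz":0.62,"twist":0},{"tx":0,"ty":0,"tz":0.62,"twist":0}]' | grep -E ft
python3 go.py 653.8 -32.8 122
```

```text
ft_force: [0.4, 1.1, -1.5]
t 29.05 tcp [654.  -31.7 129.7] alpha 70.97 F [ 0.4  1.1 -1.5] op 48.1 grip 45.0 tilt 0.04
[653.8, -32.8, 122.0] -> units [-0.011  0.002  0.077]
```

```bash
python3 -m handwheel '[{"tx":-0.011,"ty":0.002,"tz":0.04,"twist":0},{"tx":-0.011,"ty":0.002,"tz":0.077,"twist":0},{"tx":-0.011,"ty":0.002,"tz":0.077,"twist":0}]' | grep -E 'ft|tcp'
python3 -m handwheel '[{"tx":0,"ty":0,"tz":0.02,"twist":0},{"tx":0,"ty":0,"tz":0.035,"twist":0},{"tx":0,"ty":0,"tz":0.05,"twist":0},{"tx":0,"ty":0,"tz":0.05,"twist":0}]'
python3 go.py 653.8 -32.8 111
```

```text
tcp_pos: [653.7, -33.8, 121.0]
ft_force: [-0.1, -0.6, -2.2]
time_s: 29.92
tcp_pos: [653.7, -33.8, 116.0]
eef_rot: [-2.559, -1.822, 0.0]
ft_force: [0.0, 0.6, -2.4]
opening: 48.2
grip_force: 45.0
t 29.925 tcp [653.7 -33.8 116. ] alpha 70.92 F [ 0.   0.6 -2.4] op 48.2 grip 45.0 tilt 0.01
[653.8, -32.8, 111.0] -> units [ 0.01  -0.002  0.05 ]
```

```bash
python3 -m handwheel '[{"tx":0,"ty":0,"tz":0.015,"twist":0},{"tx":0,"ty":0,"tz":0.03,"twist":0},{"tx":0,"ty":0,"tz":0.045,"twist":0},{"tx":0,"ty":0,"tz":0.055,"twist":0},{"tx":0,"ty":0,"tz":0.055,"twist":0}]'
```

```text
time_s: 30.55
tcp_pos: [653.8, -33.8, 111.1]
eef_rot: [2.559, 1.822, 0.0]
ft_force: [-3.5, 1.1, 3.8]
opening: 48.0
grip_force: 45.0
```

```bash
python3 -m handwheel '[{"tx":0,"ty":0,"tz":0,"twist":0},{"tx":0,"ty":0,"tz":0,"twist":0},{"tx":0,"ty":0,"tz":0,"twist":0},{"tx":0,"ty":0,"tz":0,"twist":0},{"tx":0,"ty":0,"tz":0,"twist":0}]' 1 | grep -E 'tcp|open'
python3 -m handwheel '[{"tx":0,"ty":0,"tz":-0.2,"twist":0},{"tx":0,"ty":0,"tz":-0.5,"twist":0},{"tx":0,"ty":0,"tz":-0.99,"twist":0},{"tx":0,"ty":0,"tz":-0.99,"twist":0}]' |grep -E 'tcp|ft'
python3 - <<'E'
from m import *
t=cap('top','t6')
x0,y0=135,215;g=cv2.resize(cv2.cvtColor(t['frame'],6)[y0:y0+70,x0:x0+100],None,fx=6,fy=6,interpolation=2)
o=cv2.cvtColor(g,8)
for p2,p1 in((30,80),(20,80),(20,50)):
    c=cv2.HoughCircles(g,cv2.HOUGH_GRADIENT,1,60,param1=p1,param2=p2,minRadius=48,maxRadius=68)
    if c is None: continue
    for x,y,r in c[0][:4]:
        u,v=x0+(x+.5)/6-.5,y0+(y+.5)/6-.5;P=onz(t,u,v,95);print(p2,p1,(x,y),u.round(1),v.round(1),'rmm',(r/6*(1248-95)/482).round(1),P.round(1))
cv2.imwrite('pics/c13.png',o)
print('expected crop of peg1, rim', (proj(t,(455.5,352.5,103))-[x0,y0])*6, (proj(t,(447,363,95))-[x0,y0])*6)
# profile numbers: grey (metal) low saturation mask
h=cv2.cvtColor(t['frame'],cv2.COLOR_BGR2HSV)[225:265,145:185];print('\n'.join(''.join('#' if (p[1]<70 and p[2]>60) else '.' for p in r) for r in h))
E
```

```text
tcp_pos: [653.7, -33.8, 110.6]
opening: 93.0
tcp_pos: [655.2, -33.9, 215.6]
ft_force: [0.2, -0.1, -0.7]
30 80 (np.float32(147.5), np.float32(203.5)) 159.2 248.5 rmm 20.4 [446.6 364.2  95. ]
20 80 (np.float32(145.5), np.float32(203.5)) 158.8 248.5 rmm 20.1 [446.6 365.   95. ]
20 50 (np.float32(147.5), np.float32(201.5)) 159.2 248.2 rmm 19.8 [447.4 364.3  95. ]
expected crop of peg1, rim [169.57048226 176.5499251 ] [148.10246626 200.00119235]
........................................
...............#........................
........................................
........................................
........................................
........................................
........................................
........................................
........................................
........................................
........................................
........................................
....................#...................
.............######.....................
..........#########.....................
.........############...................
[... 284 characters left out ...]
...
....###.......#........##...............
.....##................##...............
.....##................##...............
.....##...............###...#...........
.....##...............##.#..#...........
.....###.............###.#..............
......##............###.#..##...........
.......###.........###.#..............#.
..#.....####.....####...................
.....#...###########....................
.........#.######.#####.##.............#
...........##...#####.##...............#
..............#.........................
.................##.....................
....................##..................
.......................##...............
..........................##............
```

```bash
python3 go.py 447 363.7 200
```

```text
t 31.725 tcp [654.4 -33.9 212.6] alpha 70.92 F [-0.1  0.3 -0.5] op 93.9 grip 0.0 tilt 0.25
[447.0, 363.7, 200.0] -> units [ 3.079 -3.26   0.116]
```

```bash
for i in 1 2 3 4; do python3 -m handwheel '[{"tx":0.26,"ty":-0.27,"tz":0.01,"twist":0},{"tx":0.52,"ty":-0.54,"tz":0.02,"twist":0},{"tx":0.77,"ty":-0.815,"tz":0.03,"twist":0},{"tx":0.77,"ty":-0.815,"tz":0.03,"twist":0}]' >/dev/null; done
python3 -m handwheel '[{"tx":0,"ty":0,"tz":0,"twist":0},{"tx":0,"ty":0,"tz":0,"twist":0}]' >/dev/null
python3 go.py 447 363.7 150 447 363.7 61
```

```text
t 33.975 tcp [447.3 362.6 197.6] alpha 70.82 F [0.  0.4 0.3] op 93.8 grip 0.0 tilt 0.01
[447.0, 363.7, 150.0] -> units [ 0.009 -0.007  0.476]
[447.0, 363.7, 61.0] -> units [ 0.01  -0.007  1.366]
```

```bash
python3 -m handwheel '[{"tx":0.01,"ty":-0.007,"tz":0.3,"twist":0},{"tx":0.01,"ty":-0.007,"tz":0.6,"twist":0},{"tx":0.01,"ty":-0.007,"tz":0.66,"twist":0},{"tx":0.01,"ty":-0.007,"tz":0.66,"twist":0}]' | grep -E 'tcp|ft'
python3 -m handwheel '[{"tx":0,"ty":0,"tz":0.2,"twist":0},{"tx":0,"ty":0,"tz":0.4,"twist":0},{"tx":0,"ty":0,"tz":0.6,"twist":0},{"tx":0,"ty":0,"tz":0.7,"twist":0},{"tx":0,"ty":0,"tz":0.7,"twist":0}]'| grep -E 'tcp|ft'
python3 -m handwheel '[{"tx":0,"ty":0,"tz":0,"twist":0},{"tx":0,"ty":0,"tz":0,"twist":0},{"tx":0,"ty":0,"tz":0,"twist":0},{"tx":0,"ty":0,"tz":0,"twist":0},{"tx":0,"ty":0,"tz":0,"twist":0}]' -1 45 | grep -E 'tcp|ft'
python3 -m handwheel '[{"tx":0,"ty":0,"tz":0,"twist":0},{"tx":0,"ty":0,"tz":0,"twist":0},{"tx":0,"ty":0,"tz":0,"twist":0}]'
```

```text
tcp_pos: [446.5, 364.7, 132.3]
ft_force: [-0.1, 0.2, 0.7]
tcp_pos: [446.2, 365.1, 62.1]
ft_force: [0.1, 0.4, 0.6]
tcp_pos: [447.2, 365.1, 62.0]
ft_force: [12.3, 2.5, -5.0]
time_s: 36.1
tcp_pos: [447.5, 364.9, 62.1]
eef_rot: [2.558, 1.822, 0.005]
ft_force: [9.4, -1.0, -2.1]
opening: 46.6
grip_force: 45.0
```

```bash
python3 -m handwheel '[{"tx":0,"ty":0.01,"tz":-0.05,"twist":0},{"tx":0,"ty":0.015,"tz":-0.3,"twist":0},{"tx":0,"ty":0.015,"tz":-0.6,"twist":0},{"tx":0,"ty":0.015,"tz":-0.9,"twist":0},{"tx":0,"ty":0.015,"tz":-0.9,"twist":0}]' 
python3 -m handwheel '[{"tx":0,"ty":0,"tz":-0.3,"twist":0},{"tx":0,"ty":0,"tz":-0.4,"twist":0},{"tx":0,"ty":0,"tz":-0.4,"twist":0}]' >/dev/null
python3 go.py 647.2 99.1 190
python3 - <<'E'
from m import *
t=cap('top','t7');s=cap('side','s7')
for nm,c,box in(('s',s,(180,90,420,400)),):
    pass
# is seated flask on base1 fine? project rim z=145
for nm,c in(('t',t),('s',s)): print(nm,proj(c,(653.8,-33.8,145)).round(1),proj(c,(653.8,-33.8,85)).round(1),proj(c,(448,365,164)).round(1))
E
```

```text
time_s: 36.72
tcp_pos: [448.0, 365.0, 153.2]
eef_rot: [-2.559, -1.823, -0.005]
ft_force: [-0.3, -0.0, -2.4]
opening: 46.6
grip_force: 45.0
t 37.1 tcp [447.4 364.4 190.8] alpha 70.91 F [-1.5  0.6 -3. ] op 46.2 grip 45.0 tilt 0.03
[647.2, 99.1, 190.0] -> units [-1.854  2.756  0.008]
t [324.3 156.9] [323.  163.6] [150.2 245.2]
s [233.4 173.2] [235.6 193.4] [309.9 300.9]
```

Run:
```python
from h import *
t=cv2.imread('pics/t7.png');s=cv2.imread('pics/s7.png')
a=cv2.resize(t[200:300,100:200],None,fx=4,fy=4,interpolation=2);b=cv2.resize(s[250:350,260:360],None,fx=4,fy=4,interpolation=2)
d=cv2.resize(s[150:210,205:265],None,fx=3.3,fy=3.3,interpolation=2);e=cv2.resize(t[135:185,295:355],None,fx=3.3,fy=3.3,interpolation=2)
W=np.zeros((600,800,3),np.uint8);W[:400,:400]=a;W[:400,400:]=b;W[400:598,:198]=d;W[400:565,400:598]=e;cv2.imwrite('pics/c14.png',W)
```

```text
(no output)
```

View pics/c14.png

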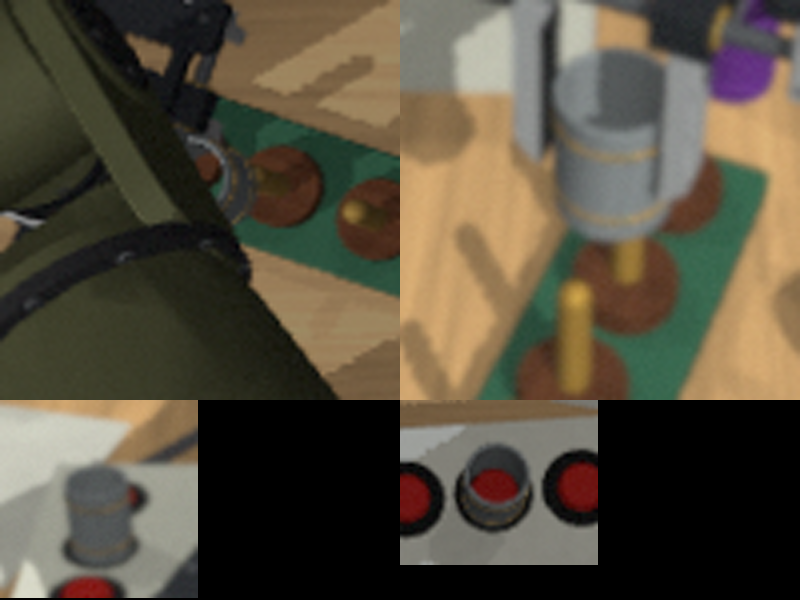

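The first flask sits down over its base (lower crops). The held flask is upright, with its rim at side px (313,272.5), but it looks gripped off-centre; measuring by how much.

Run:
```python
from h import *
t=cap('top');s=cap('side')
for v in(272.5,270.3):print(onz(s,313,v,223.7).round(1))
# calibration on seated flask rim: crop d rim centre (98,484-400)
print('seated rim', onz(s,205+98/3.3,150+84/3.3,145).round(1),'vs 653.8 -33.8')
# inner corner references: brass pegs tops seen in side crop: (575,290)->peg0 ; 
print('peg0', onz(s,260+175/4,250+290/4,100).round(1),'top says 477.8 416.1')
# rim bottom right edge in top crop: rim centre of arc ~ (205,180)
for z in(223.7,163.7):print(z,(proj(t,(447.4,364.4,z))-[100,200])*4,(proj(t,(450,377,z))-[100,200])*4)
for d in(-23.2,23.2):
  a=np.radians(70.9);y=np.array([np.sin(a),-np.cos(a)]);
  for w in(-8,8):
    P=np.array([447.4,364.4])+d*y+w*np.array([np.cos(a),np.sin(a)]);print('pad tip',d,w,(proj(s,[*P,190.8])-[260,250])*4+[400,0])
```

```text
[444.9 360.1 223.7]
[445.1 355.6 223.7]
seated rim [648.5 -23.7 145. ] vs 653.8 -33.8
peg0 [457.3 359.2 100. ] top says 477.8 416.1
223.7 [168.25217102 171.20742743] [144.86760333 166.65892145]
163.7 [202.02463414 181.84850289] [179.91181484 177.54134118]
pad tip -23.2 -8 [666.4263933  161.00723603]
pad tip -23.2 8 [651.8610092  190.38995549]
pad tip 23.2 -8 [555.72333289 125.22024179]
pad tip 23.2 8 [539.48911219 153.24291792]
```

Both views put the flask about 10 mm towards -y of the grip centre. I'll set it over the far empty peg (412.9,228.9) and regrip it at 90° so that it is centred.

```bash
python3 go.py 416.2 238.4 190
python3 -m handwheel '[{"tx":-0.25,"ty":0.02,"tz":0,"twist":0},{"tx":-0.5,"ty":0.05,"tz":0,"twist":0},{"tx":-0.65,"ty":0.06,"tz":0,"twist":0},{"tx":-0.65,"ty":0.06,"tz":0,"twist":0}]' >/dev/null
python3 go.py 416.2 238.4 190
```

```text
t 37.3 tcp [447.1 364.3 190.4] alpha 70.92 F [-0.  -0.6 -2.6] op 46.2 grip 45.0 tilt 0.11
[416.2, 238.4, 190.0] -> units [-1.291  0.119  0.005]
t 37.8 tcp [431.9 300.7 191.7] alpha 70.87 F [-0.6  0.8 -1.7] op 46.8 grip 45.0 tilt 0.01
[416.2, 238.4, 190.0] -> units [-0.64   0.056  0.017]
```

```bash
python3 -m handwheel '[{"tx":-0.25,"ty":0.02,"tz":0,"twist":0},{"tx":-0.5,"ty":0.05,"tz":0,"twist":0},{"tx":-0.64,"ty":0.056,"tz":0.01,"twist":0},{"tx":-0.64,"ty":0.056,"tz":0.01,"twist":0},{"tx":-0.64,"ty":0.056,"tz":0.01,"twist":0}]' >/dev/null
python3 go.py 416.2 238.4 62
python3 - <<'E'
from m import *
t=cap('top')
h=cv2.cvtColor(t['frame'],cv2.COLOR_BGR2HSV)[235:280,195:245];print('\n'.join(''.join('#' if (p[1]<70 and p[2]>60) else '.' for p in r) for r in h))
for z in(223,163):print(z,proj(t,(412.9,228.9,z))-[195,235])
E
```

```text
t 38.425 tcp [416.5 239.5 190.7] alpha 70.93 F [ 0.2 -0.  -2.4] op 46.5 grip 45.0 tilt 0.02
[416.2, 238.4, 62.0] -> units [-1.100e-02  1.000e-03  1.287e+00]
..................................................
..................................................
..................................................
..................................................
..................................................
..................................................
..................................................
..................................................
..................................................
..................................................
..................................................
..........................#.......................
.............................#....................
..................................................
..................................................
..................................................
..................................................
.....................#.....................#......
.........................
[... 711 characters left out ...]
............................
##......#.........................................
##......#.........................................
##................................................
##................................................
#.................................................
#.................................................
..................................................
..................................................
..................................................
..................................................
..................................................
..................................................
223 [10.13518735 23.22573487]
163 [15.15688754 25.06353972]
```

```bash
python3 -m handwheel '[{"tx":-0.011,"ty":0,"tz":0.3,"twist":0},{"tx":-0.011,"ty":0,"tz":0.5,"twist":0},{"tx":-0.011,"ty":0,"tz":0.62,"twist":0},{"tx":-0.011,"ty":0,"tz":0.66,"twist":0},{"tx":-0.011,"ty":0,"tz":0.7,"twist":0}]' |grep -E 'tcp|ft|op'
python3 -m handwheel '[{"tx":0,"ty":0,"tz":0.1,"twist":0},{"tx":0,"ty":0,"tz":0.2,"twist":0},{"tx":0,"ty":0,"tz":0.3,"twist":0},{"tx":0,"ty":0,"tz":0.4,"twist":0},{"tx":0,"ty":0,"tz":0.5,"twist":0}]' |grep -E 'tcp|ft|op'
```

```text
tcp_pos: [416.2, 238.0, 121.0]
ft_force: [0.0, -0.5, -2.2]
opening: 46.2
tcp_pos: [415.8, 237.7, 69.9]
ft_force: [-1.1, -0.0, -2.2]
opening: 46.5
```

Over the peg, free. Now down to the shoulder, release, rise above the flask, and twist 90°.

```bash
python3 -m handwheel '[{"tx":0,"ty":0,"tz":0.04,"twist":0},{"tx":0,"ty":0,"tz":0.06,"twist":0},{"tx":0,"ty":0,"tz":0.075,"twist":0},{"tx":0,"ty":0,"tz":0.075,"twist":0}]' |grep -E 'tcp|ft|op'
python3 -m handwheel '[{"tx":0,"ty":0,"tz":0,"twist":0},{"tx":0,"ty":0,"tz":0,"twist":0},{"tx":0,"ty":0,"tz":0,"twist":0},{"tx":0,"ty":0,"tz":0,"twist":0},{"tx":0,"ty":0,"tz":0,"twist":0}]' 0.6 |grep -E 'tcp|ft|op'
python3 go.py 412.9 228.9 125
```

```text
tcp_pos: [415.9, 237.8, 63.3]
ft_force: [-0.5, -0.2, -2.8]
opening: 46.5
tcp_pos: [415.9, 237.8, 63.2]
ft_force: [-1.1, 0.0, -0.0]
opening: 75.3
t 40.85 tcp [415.9 237.8  63.2] alpha 70.92 F [-1.1  0.  -0. ] op 75.3 grip 0.0 tilt 0.0
[412.9, 228.9, 125.0] -> units [-0.094  0.001 -0.618]
```

```bash
python3 -m handwheel '[{"tx":0,"ty":0,"tz":-0.3,"twist":0},{"tx":0,"ty":0,"tz":-0.6,"twist":0},{"tx":0,"ty":0,"tz":-0.75,"twist":0},{"tx":-0.05,"ty":0,"tz":-0.75,"twist":0},{"tx":-0.09,"ty":0,"tz":-0.75,"twist":0}]' >/dev/null
for i in 1 2; do python3 -m handwheel '[{"tx":0,"ty":0,"tz":0,"twist":-0.11},{"tx":0,"ty":0,"tz":0,"twist":-0.22},{"tx":0,"ty":0,"tz":0,"twist":-0.33},{"tx":0,"ty":0,"tz":0,"twist":-0.44},{"tx":0,"ty":0,"tz":0,"twist":-0.5}]' >/dev/null; done
python3 go.py 412.9 228.9 62
python3 - <<'E'
from m import *
t=cap('top');h=cv2.cvtColor(t['frame'],cv2.COLOR_BGR2HSV)[235:280,195:245];print('\n'.join(''.join('#' if (p[1]<70 and p[2]>60) else '.' for p in r) for r in h))
for z in(103,95):print(z,proj(t,(412.9,228.9,z))-[195,235])
E
```

```text
t 42.725 tcp [412.4 228.8 137. ] alpha 161.16 F [0.2 0.1 0.5] op 75.4 grip 0.0 tilt 0.11
[412.9, 228.9, 62.0] -> units [-0.005  0.003  0.75 ]
..................................................
..................................................
..................................................
..................................................
..................................................
..................................................
..................................................
....#.............................................
..................................................
..................................................
..................................................
..................................................
..................................................
..................................................
..................................................
..................................................
#.................................................
..................................................
........................................
[... 695 characters left out ...]
.............................
...............####...............................
.............######...............................
............######................................
...........####...................................
..........##......................................
........##........................................
...####...........................................
...##.............................................
..........................................#.......
.........................................#........
..................................................
..................................................
103 [19.65838838 26.71169064]
95 [20.22360415 26.91868362]
```

```bash
python3 -m handwheel '[{"tx":-0.005,"ty":0,"tz":0.15,"twist":0},{"tx":-0.005,"ty":0,"tz":0.3,"twist":0},{"tx":-0.005,"ty":0,"tz":0.4,"twist":0},{"tx":-0.005,"ty":0,"tz":0.45,"twist":0},{"tx":-0.005,"ty":0,"tz":0.5,"twist":0}]' |grep -E 'tcp|ft|op'
python3 -m handwheel '[{"tx":0,"ty":0,"tz":0.1,"twist":0},{"tx":0,"ty":0,"tz":0.2,"twist":0},{"tx":0,"ty":0,"tz":0.25,"twist":0},{"tx":0,"ty":0,"tz":0.25,"twist":0}]' |grep -E 'tcp|ft|op'
python3 -m handwheel '[{"tx":0,"ty":0,"tz":0,"twist":0},{"tx":0,"ty":0,"tz":0,"twist":0},{"tx":0,"ty":0,"tz":0,"twist":0},{"tx":0,"ty":0,"tz":0,"twist":0},{"tx":0,"ty":0,"tz":0,"twist":0}]' -1 20 |grep -E 'tcp|ft|op'
python3 -m handwheel '[{"tx":0,"ty":0,"tz":0,"twist":0},{"tx":0,"ty":0,"tz":0,"twist":0},{"tx":0,"ty":0,"tz":0,"twist":0}]' -1 45
python3 go.py
```

```text
tcp_pos: [413.5, 229.1, 87.9]
ft_force: [0.3, -0.0, 0.6]
opening: 75.3
tcp_pos: [413.3, 229.0, 62.8]
ft_force: [0.7, -0.4, 0.0]
opening: 75.0
tcp_pos: [413.5, 229.2, 63.3]
ft_force: [-0.2, -0.2, 2.5]
opening: 48.2
time_s: 44.9
tcp_pos: [413.5, 229.2, 63.3]
eef_rot: [0.521, 3.098, 0.0]
ft_force: [0.1, 0.8, 5.2]
opening: 48.2
grip_force: 45.0
t 44.9 tcp [413.5 229.2  63.3] alpha 160.92 F [0.1 0.8 5.2] op 48.2 grip 45.0 tilt 0.02
```

Gripped at 48.2 mm, so it is centred. Lifting and moving to base 3.

```bash
python3 -m handwheel '[{"tx":0,"ty":0,"tz":-0.1,"twist":0},{"tx":0,"ty":0,"tz":-0.3,"twist":0},{"tx":0,"ty":0,"tz":-0.6,"twist":0},{"tx":0,"ty":0,"tz":-0.9,"twist":0},{"tx":0,"ty":0,"tz":-0.9,"twist":0}]' |grep -E 'tcp|ft|op'
python3 -m handwheel '[{"tx":0,"ty":0,"tz":-0.3,"twist":0},{"tx":0,"ty":0,"tz":-0.4,"twist":0},{"tx":0,"ty":0,"tz":-0.4,"twist":0}]' >/dev/null
python3 go.py 647.4 99.1 190
```

```text
tcp_pos: [414.0, 229.3, 154.8]
ft_force: [-0.6, -0.1, -2.1]
opening: 47.6
t 45.9 tcp [413.3 229.  192.5] alpha 160.91 F [-0.1  0.1 -3.3] op 47.8 grip 45.0 tilt 0.02
[647.4, 99.1, 190.0] -> units [-2.637 -0.462  0.024]
```

```bash
for i in 1 2 3; do python3 -m handwheel '[{"tx":-0.3,"ty":-0.05,"tz":0,"twist":0},{"tx":-0.6,"ty":-0.1,"tz":0,"twist":0},{"tx":-0.879,"ty":-0.154,"tz":0,"twist":0},{"tx":-0.879,"ty":-0.154,"tz":0,"twist":0}]' >/dev/null; done
python3 -m handwheel '[{"tx":0,"ty":0,"tz":0.3,"twist":0},{"tx":0,"ty":0,"tz":0.55,"twist":0},{"tx":0,"ty":0,"tz":0.6,"twist":0},{"tx":0,"ty":0,"tz":0.6,"twist":0}]' | grep -E 'ft|op'
python3 go.py 647.4 99.1 125
```

```text
ft_force: [0.2, 0.5, -2.4]
opening: 48.3
t 47.9 tcp [647.1  99.9 133.8] alpha 160.95 F [ 0.2  0.5 -2.4] op 48.3 grip 45.0 tilt 0.01
[647.4, 99.1, 125.0] -> units [-0.005 -0.007  0.088]
```

```bash
python3 -m handwheel '[{"tx":-0.005,"ty":-0.007,"tz":0.04,"twist":0},{"tx":-0.005,"ty":-0.007,"tz":0.088,"twist":0},{"tx":-0.005,"ty":-0.007,"tz":0.088,"twist":0}]' | grep -E 'ft|tcp'
python3 -m handwheel '[{"tx":0,"ty":0,"tz":0.02,"twist":0},{"tx":0,"ty":0,"tz":0.04,"twist":0},{"tx":0,"ty":0,"tz":0.06,"twist":0},{"tx":0,"ty":0,"tz":0.06,"twist":0}]'| grep -E 'ft|tcp|op'
```

```text
tcp_pos: [647.6, 98.3, 124.0]
ft_force: [-0.3, 0.1, -1.9]
tcp_pos: [647.7, 98.4, 118.2]
ft_force: [0.1, 0.5, -2.3]
opening: 48.0
```

```bash
python3 -m handwheel '[{"tx":0,"ty":0,"tz":0.02,"twist":0},{"tx":0,"ty":0,"tz":0.035,"twist":0},{"tx":0,"ty":0,"tz":0.05,"twist":0},{"tx":0,"ty":0,"tz":0.055,"twist":0},{"tx":0,"ty":0,"tz":0.055,"twist":0}]'| grep -E 'ft|tcp|op'
```

```text
tcp_pos: [647.8, 98.4, 113.4]
ft_force: [-4.0, -0.3, 5.6]
opening: 47.7
```

```bash
python3 -m handwheel '[{"tx":0,"ty":0,"tz":0,"twist":0},{"tx":0,"ty":0,"tz":0,"twist":0},{"tx":0,"ty":0,"tz":0,"twist":0},{"tx":0,"ty":0,"tz":0,"twist":0},{"tx":0,"ty":0,"tz":0,"twist":0}]' 0.8 | grep -E 'tcp|open'
python3 -m handwheel '[{"tx":0,"ty":0,"tz":-0.2,"twist":0},{"tx":0,"ty":0,"tz":-0.5,"twist":0},{"tx":0,"ty":0,"tz":-0.9,"twist":0},{"tx":0,"ty":0,"tz":-0.9,"twist":0}]' |grep -E 'tcp|ft'
python3 go.py 520.4 -23 190
python3 - <<'E'
from m import *
s=cap('side');t=cap('top')
def show(c,x0,y0,x1,y1):
    h=cv2.cvtColor(c['frame'],cv2.COLOR_BGR2HSV)[y0:y1,x0:x1]
    print('\n'.join(''.join('R' if (p[0]<8 or p[0]>172) and p[1]>140 and p[2]>60 else '#' if p[2]<75 else '+' if p[2]<130 else '.' for p in r) for r in h))
show(s,205,165,260,240)
E
```

```text
tcp_pos: [647.8, 98.4, 112.8]
opening: 84.5
tcp_pos: [649.0, 98.5, 207.9]
ft_force: [0.2, -0.3, 0.1]
t 50.525 tcp [649.   98.5 207.9] alpha 160.92 F [ 0.2 -0.3  0.1] op 84.6 grip 0.0 tilt 0.41
[520.4, -23.0, 190.0] -> units [ 0.819 -1.569  0.169]
+.....................+#####++..................+++#+++
+.....................+######++...............++++#++++
.......................+#####++..............+++++++++.
.......................+#####++.............++++++++...
.......................+#####++........................
.......................+#####+++.......................
.......................+#####++++++....................
......................+++++++++++++++..................
.....................++++++++++++++++..................
....................++++++++++++++++++.................
....................+++++++++++++++++++++..............
....................+++++++++++++++++++++++............
...................+++++++++++++++++++++R##+...........
...................+++++++++++.+++++++++RR#++..........
...................+++++++++++...++++++RRR##+..........
.............
[... 2646 characters left out ...]
++++++++....................
.........+##+++++++++++++++...+++++....................
.........+###++++++++++.....++++++.....................
.........+###++++.++++....++++++++.....................
..........+###+++++++++++++++++++......................
..........++##++++++++++++++++++.......................
...........++##+++++++++++++++.........................
.............+++++++++++++++...........................
................+++++++++..............................
.......................................................
.......................................................
.......................................................
.......................................................
```

Both flasks stand fully down and upright on bases 1 and 3. Closing the gripper and moving over the blue key.

```bash
for i in 1 2; do python3 -m handwheel '[{"tx":0.2,"ty":-0.35,"tz":0.03,"twist":0},{"tx":0.3,"ty":-0.6,"tz":0.06,"twist":0},{"tx":0.41,"ty":-0.784,"tz":0.08,"twist":0},{"tx":0.41,"ty":-0.784,"tz":0.08,"twist":0}]' -1 20 >/dev/null; done
python3 go.py 520.4 -22.6 130 520.4 -22.6 108
```

```text
t 51.625 tcp [519.  -23.1 186.8] alpha 160.87 F [-1.5 -0.9  0. ] op 7.8 grip 0.0 tilt 0.02
[520.4, -22.6, 130.0] -> units [-0.012  0.01   0.568]
[520.4, -22.6, 108.0] -> units [-0.012  0.01   0.788]
```

```bash
python3 -m handwheel '[{"tx":-0.01,"ty":0,"tz":0.3,"twist":0},{"tx":-0.01,"ty":0,"tz":0.6,"twist":0},{"tx":-0.01,"ty":0,"tz":0.76,"twist":0},{"tx":-0.01,"ty":0,"tz":0.76,"twist":0}]' |grep -E 'tcp|ft|op'
python3 -m handwheel '[{"tx":0,"ty":0,"tz":0.02,"twist":0},{"tx":0,"ty":0,"tz":0.04,"twist":0},{"tx":0,"ty":0,"tz":0.06,"twist":0},{"tx":0,"ty":0,"tz":0.08,"twist":0},{"tx":0,"ty":0,"tz":0.08,"twist":0}]' |grep -E 'tcp|ft'
```

```text
tcp_pos: [520.1, -22.9, 110.2]
ft_force: [0.1, 0.3, -0.2]
opening: 0.6
tcp_pos: [520.3, -23.3, 103.2]
ft_force: [2.2, 0.9, 3.5]
```

```bash
python3 -m handwheel '[{"tx":0,"ty":0,"tz":0.01,"twist":0},{"tx":0,"ty":0,"tz":0.02,"twist":0},{"tx":0,"ty":0,"tz":0.03,"twist":0},{"tx":0,"ty":0,"tz":0.03,"twist":0}]' |grep -E 'tcp|ft'
```

```text
tcp_pos: [520.4, -23.3, 101.0]
ft_force: [-1.0, 0.6, 14.8]
```

Blue bottomed out at 14.8 N. Up, over to yellow, and check.

```bash
python3 -m handwheel '[{"tx":0,"ty":0,"tz":-0.2,"twist":0},{"tx":0,"ty":0,"tz":-0.3,"twist":0},{"tx":0,"ty":0,"tz":-0.3,"twist":0}]' |grep -E 'tcp|ft'
python3 -m handwheel '[{"tx":-0.09,"ty":-0.23,"tz":0,"twist":0},{"tx":-0.187,"ty":-0.467,"tz":0,"twist":0},{"tx":-0.187,"ty":-0.467,"tz":0,"twist":0},{"tx":-0.187,"ty":-0.467,"tz":0,"twist":0}]' |grep -E 'tcp|ft'
python3 go.py 522.8 -72.8 109 525.5 -122.8 130
```

```text
tcp_pos: [519.8, -23.4, 129.9]
ft_force: [0.1, -0.6, -0.4]
tcp_pos: [522.0, -73.0, 129.3]
ft_force: [0.5, 0.6, -0.1]
t 54.125 tcp [522.  -73.  129.3] alpha 160.91 F [ 0.5  0.6 -0.1] op 0.3 grip 0.0 tilt 0.06
[522.8, -72.8, 109.0] -> units [-0.007  0.005  0.203]
[525.5, -122.8, 130.0] -> units [-0.196 -0.459 -0.008]
```

```bash
python3 -m handwheel '[{"tx":0,"ty":0,"tz":0.1,"twist":0},{"tx":0,"ty":0,"tz":0.2,"twist":0},{"tx":0,"ty":0,"tz":0.24,"twist":0},{"tx":0,"ty":0,"tz":0.27,"twist":0},{"tx":0,"ty":0,"tz":0.29,"twist":0}]' |grep -E 'tcp|ft'
python3 -m handwheel '[{"tx":0,"ty":0,"tz":0.005,"twist":0},{"tx":0,"ty":0,"tz":0.005,"twist":0},{"tx":0,"ty":0,"tz":0.005,"twist":0}]' |grep -E 'tcp|ft'
```

```text
tcp_pos: [522.3, -73.4, 101.0]
ft_force: [-4.8, 3.4, 16.7]
tcp_pos: [522.3, -73.4, 101.1]
ft_force: [-6.1, 4.6, 11.2]
```

Yellow bottomed out. Green next, the same way.

```bash
python3 -m handwheel '[{"tx":0,"ty":0,"tz":-0.2,"twist":0},{"tx":0,"ty":0,"tz":-0.3,"twist":0},{"tx":0,"ty":0,"tz":-0.3,"twist":0}]' |grep -E 'tcp|ft'
python3 -m handwheel '[{"tx":-0.09,"ty":-0.23,"tz":0,"twist":0},{"tx":-0.194,"ty":-0.46,"tz":0,"twist":0},{"tx":-0.194,"ty":-0.46,"tz":0,"twist":0},{"tx":-0.194,"ty":-0.46,"tz":0,"twist":0}]' |grep -E 'tcp|ft'
python3 -m handwheel '[{"tx":0,"ty":0,"tz":0.1,"twist":0},{"tx":0,"ty":0,"tz":0.2,"twist":0},{"tx":0,"ty":0,"tz":0.24,"twist":0},{"tx":0,"ty":0,"tz":0.27,"twist":0},{"tx":0,"ty":0,"tz":0.29,"twist":0}]' |grep -E 'tcp|ft'
python3 -m handwheel '[{"tx":0,"ty":0,"tz":0.01,"twist":0},{"tx":0,"ty":0,"tz":0.01,"twist":0},{"tx":0,"ty":0,"tz":0.01,"twist":0}]' |grep -E 'tcp|ft'
python3 -m handwheel '[{"tx":0,"ty":0,"tz":-0.3,"twist":0},{"tx":0,"ty":0,"tz":-0.8,"twist":0},{"tx":0,"ty":0,"tz":-0.9,"twist":0},{"tx":0,"ty":0,"tz":-0.9,"twist":0}]' |grep -E 'tcp|ft'
python3 - <<'E'
from m import *
s0=cv2.imread('pics/s7.png');c=cap('side','send');t=cap('top','tend')
for n,b in(('brush',(95,185,300,350)),('flask1',(160,205,215,250))):
    y0,y1,x0,x1=b;print(n,'mean abs diff vs earlier',cv2.absdiff(s0[y0:y1,x0:x1],c['frame'][y0:y1,x0:x1]).mean().round(2))
h=cv2.cvtColor(t['frame'],cv2.COLOR_BGR2HSV)
for ce,st in blobs(t,red,(240,135,380,185),15): print('red',ce.round(1),st[4])
E
```

```text
tcp_pos: [522.6, -73.7, 130.8]
ft_force: [0.0, -0.5, 0.2]
tcp_pos: [525.4, -122.8, 129.8]
ft_force: [-0.3, 0.2, -0.8]
tcp_pos: [525.6, -123.2, 101.4]
ft_force: [-2.5, 2.0, 4.7]
tcp_pos: [525.7, -123.2, 101.2]
ft_force: [-5.4, 3.1, 11.4]
tcp_pos: [525.7, -123.5, 190.2]
ft_force: [0.4, -0.7, -0.6]
brush mean abs diff vs earlier 43.45
flask1 mean abs diff vs earlier 24.15
red [349.8 161.1] 147
red [323.4 160.9] 83
red [296.3 164.7] 147
red [269.3 164.2] 81
```

```bash
python3 -m handwheel '[{"tx":0.4,"ty":0,"tz":-0.3,"twist":0},{"tx":0.8,"ty":0,"tz":-0.6,"twist":0},{"tx":1,"ty":0,"tz":-0.9,"twist":0},{"tx":1,"ty":0,"tz":-0.9,"twist":0}]' |grep -E 'tcp|ft'
python3 - <<'E'
from m import *
s0=cv2.imread('pics/side0.png');c=cap('side','send2');t=cap('top','tend2');t0=cv2.imread('pics/top0.png')
for n,a,f,b in(('brush side',s0,c['frame'],(130,165,310,345)),('brush top',t0,t['frame'],(230,275,435,500)),('machine top',t0,t['frame'],(150,175,245,380)),):
    y0,y1,x0,x1=b;print(n,cv2.absdiff(a[y0:y1,x0:x1],f[y0:y1,x0:x1]).mean().round(2))
bl=lambda h,s,v:(h>100)&(h<125)&(s>120)&(v>50)
for im in({'frame':s0},c): print([(ce.round(1),st[4]) for ce,st in blobs(im,bl,(305,130,345,172),10)])
for ce,st in blobs(t,red,(240,135,380,185),15): print('red',ce.round(1),st[4])
E
python3 go.py
```

```text
tcp_pos: [431.0, -90.6, 281.2]
ft_force: [0.1, -0.7, -0.7]
brush side 13.86
brush top 8.14
machine top 15.4
[(array([326. , 146.3]), np.int32(29))]
[(array([326.5, 146.3]), np.int32(30))]
red [349.8 161.2] 148
red [323.4 160.9] 79
red [296.2 164.6] 143
red [269.3 164.4] 74
t 58.2 tcp [431.2 -90.7 278.9] alpha 160.92 F [ 0.3  0.3 -0.5] op 0.1 grip 0.0 tilt 0.09
```

The brush is where it was at the start, the flasks are seated, and the robot is clear. Handing in.

```bash
python3 -c "
from bench import arm
print(arm.hand_in())"
```

```text
the job is handed in; nothing more can be done
None
```

The job is handed in and no verdict came back: the well got three full strokes, the brush hangs upright on its hook, both flasks found on the rack are seated on bases 1 and 3, and blue, yellow and green were pressed in order, with the run ending at about 58 s.

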